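Clamp a sketchbook cover in the drilling jig, pin it and hold it shut

ROBOT

A 7-joint arm with a two-finger parallel gripper is mounted at the origin on the work surface. World frame = base frame: x ahead of the robot, y to its left, z up, the work surface at z = 0. Lengths are in m, angles in degrees, forces in N, time in s.
With the tool pointing down it reaches from about 0.4 to 0.9 m from the base axis. Payload 5.5 kg.
Tool frame: the origin (TCP) lies on the centre line of the jaws, within the pads' length; the fingertips stand 22 mm ahead of it and the grasp point (between the pads) lies 3 mm ahead of it; z points along the fingers, x is the direction in which the jaws open and shut, and the axes are right-handed (so a half turn about z gives the same grasp; the last joint's range is limited). The gripper opens to 85 mm and grips with 20 to 120 N. Pads are 22 mm wide; open, the fingers measure 114 mm over their backs; the gripper's body (76 mm by 85 mm) begins 54 mm behind the grasp point. The pads swing forward as they close: fully open they stand 13 mm farther back than shut.
Start: joints at [85.669, 28.699, -24.465, 88.831, 12.651, 65.22, -12.049], TCP at [0.216, -0.613, 0.219] pointing down, gripper open.
Joint ranges: [-164.97, 164.97], [-17.58, 116.51], [-87.97, 89.64], [11.32, 138.91], [-80.73, 260.73], [10.89, 115.49], [-147.41, 147.41]. Speed limits (degrees/s): [147.25, 147.25, 180, 180, 180, 180, 180].

INTERFACE

Orientations are given as a 3x3 rotation matrix whose columns are the frame's x, y, z axes.
In Python, from station import robot gives the robot as it stands. The module is installed in compiled form; this text tells all that it offers.
- The arm moves only by the shell command python3 -m pendant 'ROWS' [OPENING] [FORCE]. ROWS is text: rows parted by semicolons, each of 6 numbers parted by spaces: the shift along the world's x, y, z in m, then the turn, a rotation vector about the world's x, y, z in degrees. In form: dx dy dz wx wy wz; .... A call has 1 to 5 rows; each row is the pose to reach, as a shift and turn from the pose measured when the call began; what a row does not reach only later rows make up. A row lasts 1/8 s, in which the tool goes at most 62.5 mm and 10.7 degrees, less where a joint would pass 70% of its speed; a pose out of reach is approached as far as the arm can. A call with a gripper value outside its range is refused whole. OPENING is the closure, from 0 (fully open) to 1 (shut), set as the call begins (- or left out, the last holds). The fingers move at their own pace and stop on an object; FORCE is the grip in N (left out, the last holds). Time passes only in rows, so rows that repeat a pose let the fingers close. It gives the time, the measured TCP pose, the force and the opening at its end, in the units of the state.
- robot.get_obs(): the state, without advancing time (a new reading comes with each control period).
- robot.snapshot(name): name is "scene" or "side" or "wrist"; returns a dict with "image" (420x560x3 uint8, blue, green, red), "intrinsics" (3x3 intrinsics, pixels), "R" (3x3) and "t" (3): a world point X has camera coordinates R X + t; the wrist camera has in their place "T_tool_cam" (4x4, takes a point from camera to tool coordinates, whose origin is the TCP and whose axes are the tool frame's). Camera axes: x right, y down, z forward; pixel columns grow to the right and rows downward; lengths in m; the calibration is good to about 2 mm. A picture is of the moment at which its call begins: read the wrist's pose just before it. There is no depth.
- robot.hand_in(): hands the job in, once; it reports no verdict.
The state is a dict: "time": time; "joint_pos": joint angles; "qvel": joint speeds; "joint_efforts": joint torques, N m; "eef_pos": TCP position; "tcp_rot": TCP orientation; "force": force on the tool from outside, world axes, zero at the start; "moment": the same for the moment, N m; "finger_gap": finger opening in m.
Only numpy, scipy, OpenCV 4.12 (cv2) and the standard library are available. Lean on these libraries where they do the work, as an engineer would, in place of code of your own. Each camera call takes 0.05 s, during which the arm holds its last target. There are 200 camera calls.

TASK

The plywood sketchbook cover in the drilling jig already has its middle hole; get it ready for drilling the two outer ones: push the size slide fully home to its end stop so that the cover sits against the fence, then fold the hinged platen down flat onto it, then take the register pin from the tool block and push it down through platen, cover and bed until its collar sits on the platen. Do not let go at the end: finish while still pushing down firmly on the pin's knob, so that the jig stays pressed shut while I drill. Leave everything else on the bench as it is.

Things in the scene. Friction and masses are not known exactly. Their poses are not given: they have to be found in the camera images.
- jig: drilling jig fixed to the bench, perhaps turned: brown wooden bed 178 (x) by 340 (y) by 36 mm high, with low aluminium rails. Origin on the bench under the platen; bed spans x -78 to +100, y -105 to +235 mm. z up, +x points from the platen's handle to its hinge, -y from the size slide's knob to the end fence (aluminium strip 14 mm high, its face at y -75 mm)
- bed_hole (a point): mouth of the 13 mm hole right through the bed, on the bed's top face (36 mm above the bench, at x -45, y 0 mm of the jig); axes as the jig's
- size_slide (a joint): size slide, an aluminium cross bar with a tongue and a black knob that runs along the jig's track in the jig's -y direction, pushing the cover before it; 0 = fully out, 0.055 m = home against its end stop, where the cover sits against the end fence. It takes about 3 N and stays where it is left
- slide_knob (a point): point on the axis of the slide's black knob, the height to grip: knob 18 mm across, 34 mm tall, upright; this point is 22 mm above the slide's tongue, 12 mm below the knob's top and 68 mm above the bench
- platen (a joint): angle of the platen, the jig's upper half: aluminium plate 123 by 140 by 10 mm, hinged along the jig's y at its +x edge; 0 = flat on the cover, grows as it opens upwards, 1.5 = nearly upright. The stiff hinge holds it where it is left (0.6 N m, 1 to 4 N at the handle). A 12 mm middle hole takes the pin; beside it are two 6 mm drill holes
- platen_hinge (a point): middle of the platen's hinge axis, 49 mm above the bench, at x +65, y 0 mm of the jig; the axis is parallel to the jig's y; axes move with the platen
- platen_handle (a point): middle of the platen's handle, a steel bow of 12 mm round bar; the bar is about 90 mm long, parallel to the hinge and 185 mm from its axis, 52 mm clear of the plate's free edge. Shut, it is 49 mm above the bench on the jig's -x side
- platen_hole (a point): centre of the 12 mm pin hole on the platen's upper face, 110 mm from the hinge axis; with the platen shut it is 54 mm above the bench and straight over the bed hole. Its z is the platen's upward normal when shut
- cover: loose plywood sketchbook cover 110 (x) by 150 (y) by 8 mm, lying on the jig's bed between the rails, axes as the jig's, with one 13 mm hole near its -x edge; at the start it lies 10 to 38 mm short of the end fence. Origin at the centre of its underside
- cover_hole (a point): centre of the cover's hole on its upper face, 40 mm to -x of the cover's centre; axes as the cover's
- block: dark wooden tool block 110 by 46 by 50 mm high, fixed to the bench, with two upright holes 64 mm apart along its length (x); the register pin stands in one of them and an awl in the other. Origin at the centre of its underside
- pin: register pin, all steel, upright: shank 10 mm across, 46 mm long with an 8 mm tapered nose (5 mm across at the tip), then a collar 26 mm across, 5 mm thick, then a knurled round knob 18 mm across, 34 mm tall. 90 g. Origin at the tip, z up to the knob. Stands loose in the tool block, collar on its top, tip 4 mm above the bench; seated in the shut jig its tip is 8 mm above the bench
- pin_tip (a point): the pin's lower tip
- pin_knob (a point): point on the axis of the pin's knob, the height to grip: 72 mm above the tip, 21 mm above the collar, 13 mm below the top
- awl: bystander: awl with a pear-shaped wooden handle, up to 31 mm across, 107 mm long, standing in the tool block's other hole, its top 117 mm above the bench. Origin at its point
- gesso_jar: bystander: white jar 80 mm across, 90 mm tall, origin under its centre
- medium_bottle: bystander: white bottle 52 mm across, 130 mm tall, origin under its centre
- tape_roll: bystander: roll of paper tape lying flat, 94 mm across, 24 mm high, origin under its centre
- sketchbook: bystander: finished sketchbook lying flat, 110 by 150 by 24 mm, origin under its centre
- mallet: bystander: wooden mallet lying on the bench, 220 mm long, 100 mm wide and 50 mm high at its head
- brush_pot: bystander: white pot with brushes, 72 mm across, about 210 mm tall with its brushes, origin under its centre
- paint_tube: bystander: paint tube lying on the bench, about 110 mm long, 34 mm wide, 20 mm high

How it is judged (in metres and radians):
On the way, in this order (a step that is already met when the one before it is completed fails the run):
1. the size slide is home at its end stop and the cover sits against the fence (value of joint size_slide above 0.052 m and y of cover_hole in the frame of bed_hole between -0.003 and 0.003 m), for 0.2 s.
2. the platen is folded down flat on the cover (all of step 1 and value of joint platen below 0.05 rad), for 0.2 s.
3. the register pin is through platen, cover and bed, its collar down at the platen (all of step 1 and value of joint platen below 0.025 rad and z of pin_tip in the frame of jig below 0.012 m and horizontal distance between pin_tip and bed_hole below 0.004 m and angle between the z axis of pin and the z axis of jig, either way round below 0.08 rad), for 0.2 s.
At the end, for the whole second after the job is handed in: slide within 3 mm of its stop, cover hole within 3 mm of the bed hole along it, platen within 0.025 rad of flat, pin upright (0.08 rad) in the hole and within 4 mm of fully seated; fingers press the pin so that its collar bears on the platen with over 3 N and the platen on the cover with over 2 N (all of step 3 and contact force between the fingers and pin above 2 N and contact force between pin and platen above 3 N and contact force between platen and cover above 2 N); the arm keeps its last pose, push and grip.
It fails at once if a bystander is moved more than 40 mm or tipped over (distance of any of awl, gesso_jar, medium_bottle, tape_roll, sketchbook, mallet, brush_pot, paint_tube from where it was at the start of the episode above 0.04 m or angle between any of awl, gesso_jar, medium_bottle, tape_roll, sketchbook, mallet, brush_pot, paint_tube's own z axis and vertical above 0.6 rad).
It also fails if it takes over 72 s, if anything falls off the work surface, if the arm or the gripper's body presses on something with over 40 N, if the wrist force passes 120 N, or if a joint passes its speed limit or range.

## Working session

There is one attempt and no reset: what is moved stays moved. The work goes in short steps, Python scripts to look and compute and a shell command to move; the robot and the scene stay as the last step left them, time stands still between calls to the robot, and variables do not carry over. Pictures are saved under pics/ and viewed, about 8 in all and at most 12, crops included, and the job is handed in when it is done.

```bash
mkdir -p pics; python3 - <<'E'
from station import robot
import cv2,numpy as np,pickle
o=robot.get_obs();print(o['time'],o['eef_pos'],np.round(o['tcp_rot'],3),o['force'],o['finger_gap'])
for n in ['scene','side']:
    s=robot.snapshot(n);pickle.dump(s,open(n+'0.pkl','wb'));cv2.imwrite(f'pics/{n}0.png',cv2.resize(s['image'],(800,600)))
    print(n,-s['R'].T@s['t'],s['R'][2],s['intrinsics'][0])
E
```

```text
0.0 [ 0.21573266 -0.61240056  0.21764906] [[ 0.332 -0.943 -0.001]
 [-0.943 -0.332  0.002]
 [-0.002 -0.    -1.   ]] [-0.51412281 -0.22861661  0.4367981 ] 0.08551238290307148
scene [0.89113092 0.72688444 1.40635753] [-0.22480451 -0.45588347 -0.86118128] [516.25504608   0.         281.08126364]
side [ 0.33710751 -0.88305916  0.70643047] [ 0.18060308  0.81198755 -0.5550304 ] [412.27222488   0.         274.59268248]
```

View pics/scene0.png

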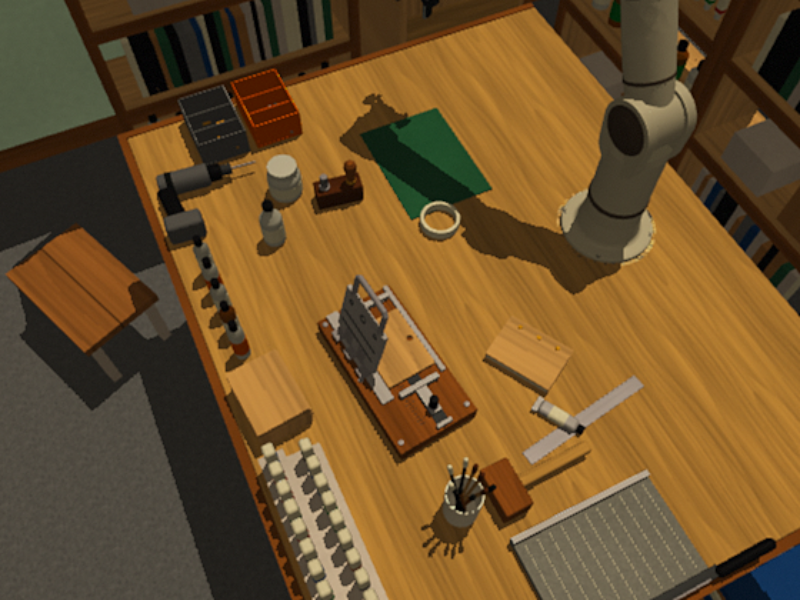

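View pics/side0.png

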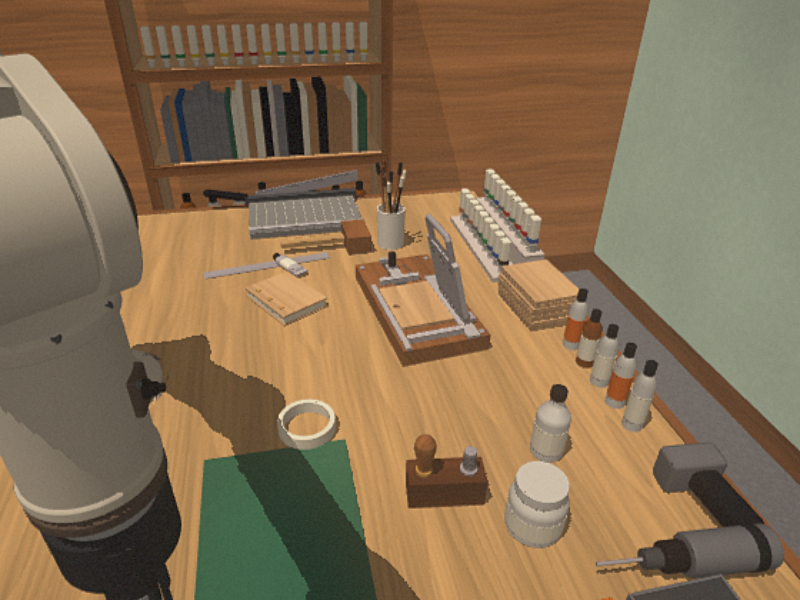

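Scene: jig centre about (395,370), slide knob (435,403), pin (323,181), awl (350,165). Side: knob (391,258), pin (470,455), handle (437,225). The fence end is towards the block and the platen is open. Next I'll zoom in for exact pixels.

```bash
cat > h.py <<'E'
import numpy as np,pickle,cv2
def ray(s,u,v):
    d=s['R'].T@np.linalg.solve(s['intrinsics'],[u,v,1.]);return -s['R'].T@s['t'],d/np.linalg.norm(d)
def plane(s,u,v,z):
    c,d=ray(s,u,v);return c+d*(z-c[2])/d[2]
def tri(rs):
    A=sum(np.eye(3)-np.outer(d,d) for c,d in rs);b=sum((np.eye(3)-np.outer(d,d))@c for c,d in rs)
    return np.linalg.solve(A,b)
E
python3 - <<'E'
import cv2,pickle,numpy as np
a=pickle.load(open('scene0.pkl','rb'))['image'];b=pickle.load(open('side0.pkl','rb'))['image']
c=np.zeros((600,800,3),np.uint8)
def put(im,x,y,w,h,k,X,Y): c[Y:Y+h*k,X:X+w*k]=cv2.resize(im[y:y+h,x:x+w],None,fx=k,fy=k,interpolation=cv2.INTER_CUBIC)
put(a,215,190,130,133,3,0,0)     # scene jig
put(b,245,145,100,110,4,400,0)   # side jig
put(a,210,105,50,45,4,0,410)   # scene block
put(b,280,300,65,60,2,400,460) # side block
put(b,280,300,65,60,2,600,460)
cv2.imwrite('pics/z1.png',c)
E
```

```text
(no output)
```

View pics/z1.png

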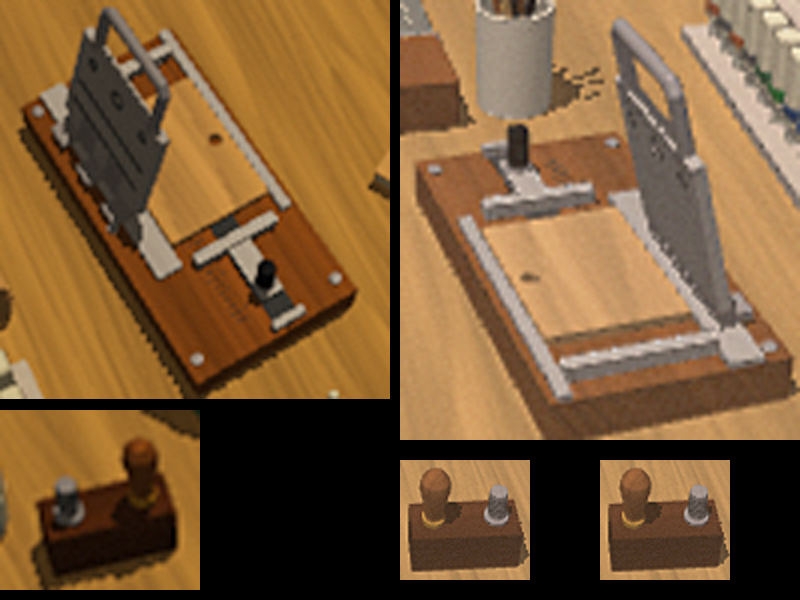

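```bash
python3 - <<'E'
from h import *
from scipy.optimize import least_squares
sc=pickle.load(open('scene0.pkl','rb'));sd=pickle.load(open('side0.pkl','rb'))
S=lambda x,y:(x/3+215,y/3+190); D=lambda x,y:((x-400)/4+245,y/4+145)
obs=[(sc,S(25,103),(.1,-.105)),(sc,S(195,378),(.1,.235)),(sc,S(355,290),(-.078,.235)),
(sd,D(417,160),(-.078,.235)),(sd,D(545,406),(-.078,-.105)),(sd,D(790,357),(.1,-.105))]
P=[(plane(s,*p,.036)[:2],q) for s,p,q in obs]
R=lambda t:np.array([[np.cos(t),-np.sin(t)],[np.sin(t),np.cos(t)]])
f=lambda v:np.concatenate([v[:2]+R(v[2])@q-p for p,q in P])
r=min((least_squares(f,[.5,0,t]) for t in np.arange(-3,3,1)),key=lambda r:r.cost)
print(r.x,np.degrees(r.x[2]),np.round(r.fun*1e3,1));np.save('jig.npy',r.x)
J=lambda x,y:r.x[:2]+R(r.x[2])@[x,y]
print('bedhole',J(-.045,0),'hinge',J(.065,0))
k=tri([ray(sc,*S(266,261)),ray(sd,*D(517,126))]);print('slideknob top',k, 'jig',R(r.x[2]).T@(k[:2]-r.x[:2]))
print([plane(sc,*S(266,261),.08),plane(sd,*D(517,126),.08)])
p1=(66/4+210,70/4+105);p2=(98/2+280,29/2+300)
print('pin top',tri([ray(sc,*p1),ray(sd,*p2)]),plane(sc,*p1,.089),plane(sd,*p2,.089))
a1=(140/4+210,34/4+105);a2=(34/2+280,13/2+300);print('awl',tri([ray(sc,*a1),ray(sd,*a2)]))
for n,a,b in[('h1',S(105,14),D(622,25)),('h2',S(165,92),D(684,85))]:
    k=tri([ray(sc,*a),ray(sd,*b)]);print(n,k,'jig',R(r.x[2]).T@(k[:2]-r.x[:2]))
k=plane(sc,*S(215,139),.044);print('coverhole',R(r.x[2]).T@(k[:2]-r.x[:2]))
k=plane(sd,*D(529,277),.044);print('coverhole',R(r.x[2]).T@(k[:2]-r.x[:2]))
E
```

```text
[0.60713179 0.06274422 0.09544951] 5.468854068746066 [ 4.6 -1.2  3.4  3.3  0.1 -0.8 -4.1 -0.2 -1.9  1.  -2.1 -2.2]
bedhole [0.56233662 0.05845551] hinge [0.67183592 0.06893902]
slideknob top [0.58304874 0.24458253 0.0843766 ] jig [-0.00664339  0.18330583]
[array([0.58003109, 0.24345907, 0.08      ]), array([0.5866259, 0.251497 , 0.08     ])]
pin top [ 0.56641484 -0.35041524  0.09260129] [ 0.56373531 -0.35261362  0.089     ] [ 0.56961801 -0.34787778  0.089     ]
awl [ 0.50320149 -0.33957028  0.11697988]
h1 [0.62677901 0.04362446 0.25753826] jig [ 0.01773559 -0.0209052 ]
h2 [0.64050561 0.09121892 0.19442021] jig [0.03593569 0.0251644 ]
coverhole [-0.04583765  0.03368083]
coverhole [-0.04292221  0.03148549]
```

```bash
python3 - <<'E'
from h import *
sc=pickle.load(open('scene0.pkl','rb'))
for n,u,v,z in[('pot',463,490,.1),('mallethead',507,488,.05),('jar',284,165,.09),('bottletop',268,207,.13),('tape',440,218,.02),('pottop brushes',465,462,.2)]:
    print(n,plane(sc,u*.7,v*.7,z))
E
python3 -m pendant '0 0 0.05 0 0 -7; 0.05 0.06 0.09 0 0 -14; 0.07 0.12 0.09 0 0 -14; 0.09 0.18 0.09 0 0 -14; 0.11 0.24 0.09 0 0 -14' 1 40
```

```text
pot [0.61975167 0.43561721 0.1       ]
mallethead [0.53365349 0.45633488 0.05      ]
jar [ 0.63558272 -0.41868644  0.09      ]
bottletop [ 0.71729225 -0.28736782  0.13      ]
tape [ 0.35011403 -0.17294953  0.02      ]
pottop brushes [0.61513295 0.41730862 0.2       ]
time: 0.72
eef_pos: [0.3187, -0.3931, 0.3075]
tcp_rot: [[0.095, -0.996, 0.0], [-0.996, -0.095, 0.002], [-0.002, -0.0, -1.0]]
force: [1.2, 0.0, 0.6]
finger_gap: 0.0004
```

```bash
python3 -m pendant '0.02 0.06 0 0 0 0; 0.04 0.12 0 0 0 0; 0.06 0.18 0 0 0 0; 0.08 0.24 0 0 0 0; 0.1 0.3 0 0 0 0' | head -2
python3 -m pendant '0.03 0.05 0 0 0 0; 0.06 0.1 0 0 0 0; 0.09 0.15 0 0 0 0; 0.12 0.2 0 0 0 0; 0.14 0.25 0 0 0 0'|head -2
python3 -m pendant '0.01 0.06 0 0 0 0; 0.02 0.12 0 0 0 0; 0.02 0.13 -0.04 0 0 0; 0.02 0.13 -0.08 0 0 0; 0.02 0.13 -0.08 0 0 0'
python3 - <<'E'
from station import robot
import cv2,pickle
o=robot.get_obs();s=robot.snapshot('wrist');s['obs']=o;pickle.dump(s,open('w1.pkl','wb'));cv2.imwrite('pics/w1.png',s['image']);print(o['eef_pos'])
E
```

```text
time: 1.35
eef_pos: [0.4168, -0.0969, 0.3075]
time: 1.98
eef_pos: [0.5579, 0.1542, 0.3066]
time: 2.6
eef_pos: [0.5757, 0.2826, 0.2228]
tcp_rot: [[0.094, -0.996, -0.008], [-0.996, -0.094, -0.003], [0.002, 0.008, -1.0]]
force: [0.4, -0.6, -0.1]
finger_gap: -0.0001
[0.57569512 0.28256732 0.22279048]
```

View pics/w1.png

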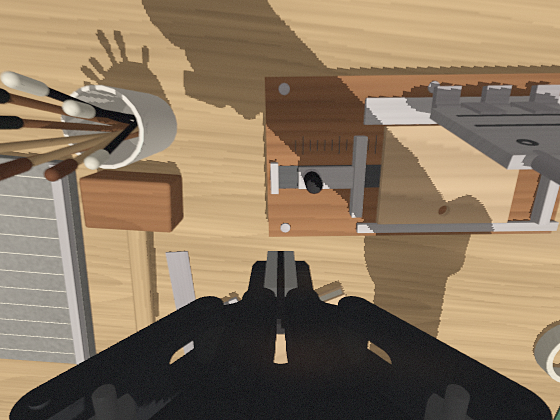

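The wrist picture shows the slide knob at (313,182), the bed's end corners at (266,78) and (270,236), and the cover hole at (444,210). I'll refine the jig pose from these.

```bash
cat >> h.py <<'E'
def wcam(s):
    o=s['obs'];T=np.eye(4);T[:3,:3]=o['tcp_rot'];T[:3,3]=o['eef_pos'];M=np.linalg.inv(T@s['T_tool_cam'])
    s['R'],s['t']=M[:3,:3],M[:3,3];return s
E
python3 - <<'E'
from h import *
s=wcam(pickle.load(open('w1.pkl','rb')))
j=np.load('jig.npy');c,n=np.cos(j[2]),np.sin(j[2]);R=np.array([[c,-n],[n,c]])
for nm,u,v,z in[('c(100,235)',266,77,.036),('c(-78,235)',270,236,.036),('knob top',316,178,.08),('knob base',311,186,.046),('coverhole -45,?',444,210,.044),('bar l',359,137,.05),('bar r',357,217,.05)]:
    p=plane(s,u,v,z);print(nm,np.round(p,4),np.round(R.T@(p[:2]-j[:2]),4))
E
```

```text
c(100,235) [0.6839 0.3081 0.036 ] [0.0998 0.2369]
c(-78,235) [0.5078 0.2892 0.036 ] [-0.0773  0.2349]
knob top [0.5926 0.2493 0.08  ] [0.0033 0.1871]
knob base [0.5762 0.2489 0.046 ] [-0.0131  0.1882]
coverhole -45,? [0.562  0.0932 0.044 ] [-0.042   0.0347]
bar l [0.634 0.206 0.05 ] [0.0404 0.14  ]
bar r [0.5462 0.1929 0.05  ] [-0.0482  0.1354]
```

```bash
python3 -m pendant '0.005 0.01 -0.05 0 0 0; 0.005 0.01 -0.1 0 0 0; 0.005 0.01 -0.148 0 0 0; 0.005 0.01 -0.148 0 0 0'
python3 -m pendant '0.001 -0.01 0 0 0 0; 0.002 -0.02 0 0 0 0; 0.003 -0.03 0 0 0 0; 0.004 -0.04 0 0 0 0; 0.004 -0.045 0 0 0 0'
```

```text
time: 3.15
eef_pos: [0.5811, 0.2916, 0.0758]
tcp_rot: [[0.092, -0.996, -0.008], [-0.996, -0.092, -0.003], [0.002, 0.008, -1.0]]
force: [-0.4, -0.5, 1.4]
finger_gap: -0.0
time: 3.78
eef_pos: [0.5856, 0.2452, 0.076]
tcp_rot: [[0.091, -0.996, -0.008], [-0.996, -0.09, -0.003], [0.003, 0.008, -1.0]]
force: [-0.3, 0.2, -0.6]
finger_gap: -0.0001
```

```bash
python3 -m pendant '0.001 -0.008 0 0 0 0; 0.0015 -0.016 0 0 0 0'
python3 - <<'E'
from station import robot
import cv2,pickle
o=robot.get_obs();s=robot.snapshot('scene');cv2.imwrite('pics/s2.png',cv2.resize(s['image'][190:330,215:345],None,fx=4,fy=4))
s=robot.snapshot('wrist');s['obs']=o;pickle.dump(s,open('w2.pkl','wb'));cv2.imwrite('pics/w2.png',s['image'])
E
```

```text
time: 4.03
eef_pos: [0.5871, 0.2287, 0.0759]
tcp_rot: [[0.091, -0.996, -0.008], [-0.996, -0.091, -0.003], [0.003, 0.008, -1.0]]
force: [0.3, -0.1, -0.2]
finger_gap: -0.0004
```

View pics/w2.png

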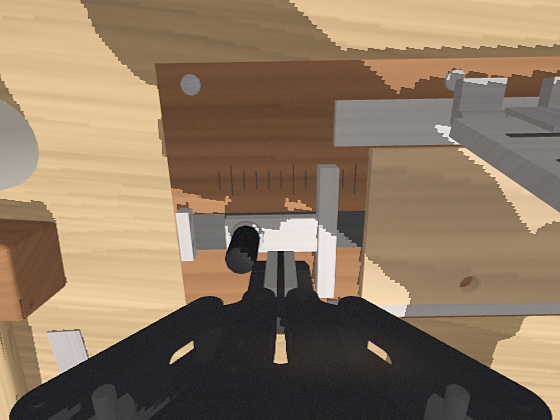

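The fingers passed the knob on its -x side (knob base at (246,232), top at (240,262)). I had top and base swapped in the earlier picture, so I'll recompute.

```bash
python3 - <<'E'
from h import *
j=np.load('jig.npy');c,n=np.cos(j[2]),np.sin(j[2]);R=np.array([[c,-n],[n,c]])
s1=wcam(pickle.load(open('w1.pkl','rb')));s2=wcam(pickle.load(open('w2.pkl','rb')))
for s,u,v,z in[(s1,310,187,.08),(s1,316,178,.046),(s2,240,263,.08),(s2,246,233,.046),(s2,158,63,.036),(s2,468,284,.044)]:
    p=plane(s,u,v,z);print(np.round(p,4),np.round(R.T@(p[:2]-j[:2]),4))
for s in(s1,s2):print(-s['R'].T@s['t'],s['obs']['eef_pos'])
E
```

```text
[0.5829 0.254  0.08  ] [-0.0058  0.1927]
[0.5857 0.2445 0.046 ] [-0.004  0.183]
[0.5829 0.2512 0.08  ] [-0.0061  0.1899]
[0.5866 0.2517 0.046 ] [-0.0025  0.19  ]
[0.6837 0.3092 0.036 ] [0.0997 0.238 ]
[0.5615 0.0959 0.044 ] [-0.0423  0.0373]
[0.6527261 0.2907062 0.3769572] [0.57569512 0.28256732 0.22279048]
[0.66416217 0.23673171 0.23009467] [0.58709751 0.22869872 0.07593923]
```

```bash
python3 - <<'E'
from h import *
j=np.load('jig.npy');c,n=np.cos(j[2]),np.sin(j[2]);R=np.array([[c,-n],[n,c]])
s2=wcam(pickle.load(open('w2.pkl','rb')))
o=s2['obs'];print(np.round(s2['T_tool_cam'],3))
for d in(-.02,0,.003,.022):
  X=o['eef_pos']+o['tcp_rot'][:,2]*d;q=s2['intrinsics']@(s2['R']@X+s2['t']);print(d,X,q[:2]/q[2])
for u,v,z in [(327,235,.05),(327,168,.05),(326,296,.05)]:
  p=plane(s2,u,v,z);print('bar',R.T@(p[:2]-j[:2]))
E
```

```text
[[ 1.     0.001 -0.001 -0.001]
 [-0.     0.954  0.298 -0.076]
 [ 0.001 -0.298  0.954 -0.155]
 [ 0.     0.     0.     1.   ]]
-0.02 [0.58725103 0.2287675  0.09593852] [281.68599526 274.16463645]
0 [0.58709751 0.22869872 0.07593923] [281.5647072  256.10644643]
0.003 [0.58707448 0.2286884  0.07293934] [281.54881822 253.74078692]
0.022 [0.58692864 0.22862306 0.05394001] [281.4592243  240.40143701]
bar [-0.00244415  0.13801261]
bar [0.04056523 0.1398412 ]
bar [-0.04740438  0.1367831 ]
```

View pics/s2.png

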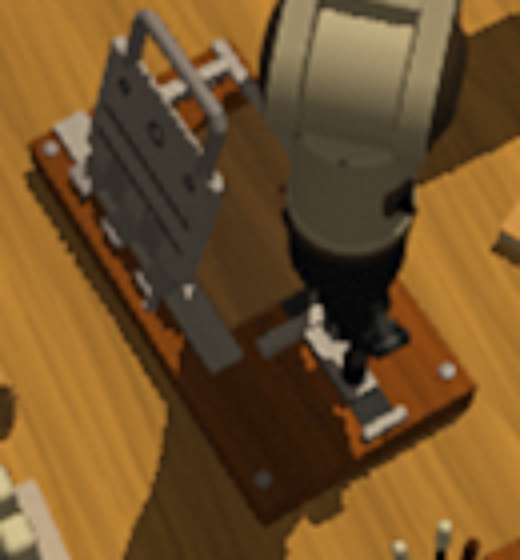

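```bash
python3 - <<'E'
from h import *
from station import robot
s=robot.snapshot('side');pickle.dump(s,open('side1.pkl','wb'));o=robot.get_obs()
c=s['image'][130:250,215:345].copy();c=cv2.resize(c,None,fx=5,fy=5,interpolation=cv2.INTER_CUBIC)
for d,col in((0,(0,0,255)),(.022,(0,255,0))):
  X=o['eef_pos']+o['tcp_rot'][:,2]*d;q=s['intrinsics']@(s['R']@X+s['t']);q=q[:2]/q[2];print(q)
  cv2.circle(c,(int((q[0]-215)*5),int((q[1]-130)*5)),4,col,1)
cv2.imwrite('pics/d2.png',c)
E
```

```text
[275.93926523 181.07292658]
[275.80153661 187.16855875]
```

View pics/d2.png

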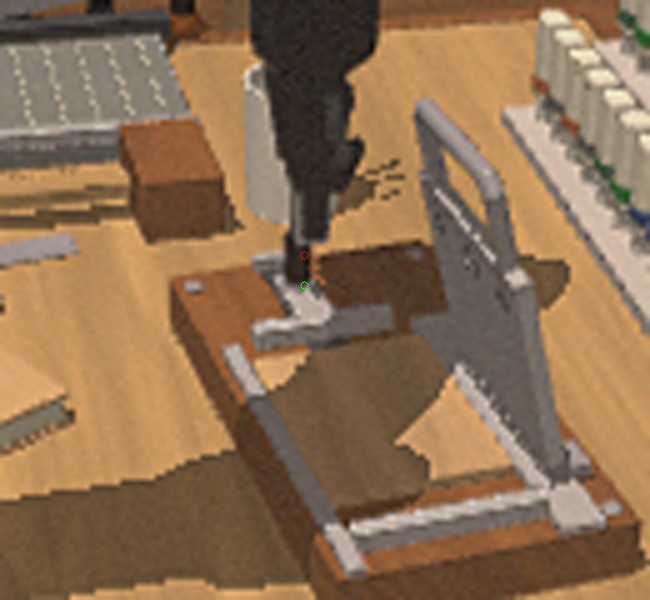

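```bash
python3 - <<'E'
from h import *
s=pickle.load(open('side1.pkl','rb'));w=wcam(pickle.load(open('w2.pkl','rb')));o=w['obs']
for v in (250,256,262):
  p=tri([ray(s,277.4,178.4),ray(w,281.5,v)]);print(p,o['tcp_rot'].T@(p-o['eef_pos']))
s2=robot=None
E
python3 -m pendant '0 0 0.03 0 0 0; 0 0 0.06 0 0 0; 0 0.03 0.06 0 0 0; 0 0.06 0.06 0 0 0; 0 0.068 0.06 0 0 0'
```

```text
[0.59317848 0.22990422 0.083416  ] [-0.00062906 -0.0061055  -0.00752732]
[0.59172583 0.2291193  0.08468594] [ 2.44495377e-05 -4.57765039e-03 -8.78337387e-03]
[0.59030975 0.22833304 0.08599306] [ 0.00068272 -0.00308581 -0.01007687]
time: 4.8
eef_pos: [0.586, 0.2997, 0.1362]
tcp_rot: [[0.093, -0.996, -0.008], [-0.996, -0.093, -0.002], [0.001, 0.008, -1.0]]
force: [-0.3, -0.5, 0.3]
finger_gap: 0.0002
```

The visible shut fingertips sit about 8 mm behind the TCP, not 22 mm ahead of it. That explains why they passed over the knob. I'll go lower and watch the force.

```bash
python3 -m pendant '0 0 -0.03 0 0 0; 0 0 -0.06 0 0 0; 0 0 -0.07 0 0 0; 0 0 -0.076 0 0 0; -0.002 0 -0.08 0 0 0'
python3 -m pendant '0.001 -0.01 0 0 0 0; 0.002 -0.02 0 0 0 0; 0.003 -0.03 0 0 0 0; 0.004 -0.04 0 0 0 0'
```

```text
time: 5.42
eef_pos: [0.5847, 0.2999, 0.0569]
tcp_rot: [[0.093, -0.996, -0.007], [-0.996, -0.093, -0.001], [0.0, 0.007, -1.0]]
force: [-1.1, 0.0, 1.0]
finger_gap: -0.0001
time: 5.92
eef_pos: [0.5892, 0.2599, 0.0574]
tcp_rot: [[0.093, -0.996, -0.006], [-0.996, -0.093, 0.001], [-0.001, 0.006, -1.0]]
force: [0.9, 2.1, 0.3]
finger_gap: -0.0001
```

```bash
python3 -m pendant '0 -0.01 0 0 0 0; 0 -0.02 0 0 0 0; 0 -0.03 0 0 0 0; 0.001 -0.036 0 0 0 0'
python3 -m pendant '0.0005 -0.005 0 0 0 0; 0.001 -0.01 0 0 0 0'
python3 -m pendant '0.0005 -0.004 0 0 0 0; 0.0005 -0.008 0 0 0 0'
```

```text
time: 6.42
eef_pos: [0.5905, 0.2232, 0.0577]
tcp_rot: [[0.092, -0.996, -0.005], [-0.996, -0.092, 0.001], [-0.001, 0.005, -1.0]]
force: [1.0, 2.8, 1.9]
finger_gap: -0.0
time: 6.68
eef_pos: [0.5911, 0.2173, 0.0583]
tcp_rot: [[0.094, -0.996, -0.004], [-0.996, -0.094, 0.007], [-0.007, 0.004, -1.0]]
force: [1.4, 14.7, -1.8]
finger_gap: 0.0002
time: 6.92
eef_pos: [0.5906, 0.2169, 0.059]
tcp_rot: [[0.098, -0.995, -0.004], [-0.995, -0.098, 0.018], [-0.018, 0.002, -1.0]]
force: [0.7, 19.4, -1.0]
finger_gap: 0.0003
```

```bash
python3 -m pendant '0 0.01 0 0 0 0; 0 0.012 0.04 0 0 0; 0 0.012 0.1 0 0 0; 0.01 0.012 0.16 0 0 0; 0.02 0.012 0.2 0 0 0'
python3 - <<'E'
from h import *
from station import robot
o=robot.get_obs();s=robot.snapshot('wrist');s['obs']=o;pickle.dump(s,open('w3.pkl','wb'));cv2.imwrite('pics/w3.png',s['image']);print(o['eef_pos'])
E
```

```text
time: 7.55
eef_pos: [0.6108, 0.228, 0.2615]
tcp_rot: [[0.098, -0.995, -0.003], [-0.995, -0.098, 0.016], [-0.017, 0.001, -1.0]]
force: [0.3, -0.6, -0.2]
finger_gap: 0.0001
[0.6108038  0.22803077 0.26151907]
```

View pics/w3.png

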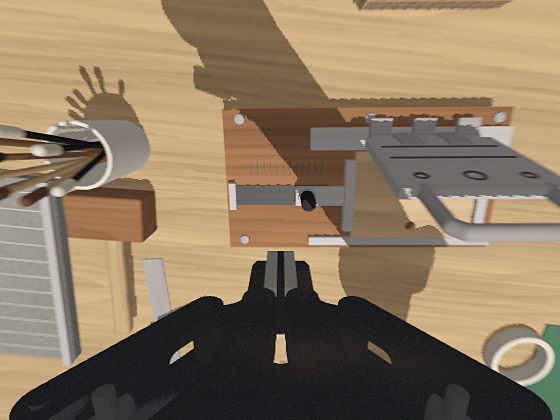

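The slide knob is now at (308,200), the bar at (349,198) and the cover hole at (410,226). The handle bar runs from (465,232) to the right.

```bash
python3 - <<'E'
from h import *
s=wcam(pickle.load(open('w3.pkl','rb')))
j=np.load('jig.npy');c,n=np.cos(j[2]),np.sin(j[2]);R=np.array([[c,-n],[n,c]])
for nm,u,v,z in[('c(100,235)',223,108,.036),('c(-78,235)',231,247,.036),('c(100,-105)',513,107,.036),('knob top',307,204,.08),('bar',349,198,.05),('coverhole',410,225.5,.044),('handle-end',452,232,.23),('plateholes',476,175,.15)]:
    p=plane(s,u,v,z);print(nm,np.round(p,4),np.round(R.T@(p[:2]-j[:2]),4))
E
```

```text
c(100,235) [0.6848 0.3083 0.036 ] [0.1007 0.2371]
c(-78,235) [0.5059 0.2898 0.036 ] [-0.0791  0.2357]
c(100,-105) [ 0.7192 -0.0293  0.036 ] [ 0.1028 -0.1023]
knob top [0.5899 0.1991 0.08  ] [-0.0041  0.1374]
bar [0.5944 0.1454 0.05  ] [-0.0048  0.0835]
coverhole [0.5646 0.06   0.044 ] [-0.0426  0.0013]
handle-end [0.6242 0.1189 0.23  ] [0.0224 0.0542]
plateholes [0.6516 0.0631 0.15  ] [ 0.0443 -0.0039]
```

```bash
python3 -m pendant '0.04 -0.02 0.01 0 0 0; 0.06 -0.07 0.01 0 0 0; 0.062 -0.12 0.005 0 0 0; 0.062 -0.158 0 0 0 0; 0.062 -0.158 -0.02 0 0 0'
python3 -m pendant '0 0 -0.02 0 0 0; 0 0 -0.035 0 0 0; -0.015 -0.001 -0.035 0 0 0; -0.03 -0.003 -0.035 0 0 0; -0.045 -0.004 -0.036 0 0 0'
```

```text
time: 8.22
eef_pos: [0.6769, 0.0642, 0.2458]
tcp_rot: [[0.088, -0.996, 0.004], [-0.996, -0.088, 0.015], [-0.015, -0.005, -1.0]]
force: [-0.6, -0.6, -0.2]
finger_gap: -0.0001
time: 8.85
eef_pos: [0.6321, 0.062, 0.2091]
tcp_rot: [[0.091, -0.996, 0.006], [-0.996, -0.091, 0.016], [-0.015, -0.007, -1.0]]
force: [3.2, 1.4, -2.3]
finger_gap: 0.0
```

```bash
python3 -m pendant '-0.02 -0.002 -0.008 0 0 0; -0.035 -0.003 -0.018 0 0 0; -0.05 -0.005 -0.028 0 0 0; -0.062 -0.006 -0.038 0 0 0; -0.08 -0.008 -0.056 0 0 0'
python3 -m pendant '-0.01 -0.001 -0.01 0 0 0; -0.015 -0.001 -0.018 0 0 0'
python3 - <<'E'
from h import *
from station import robot
s=robot.snapshot('side');cv2.imwrite('pics/d3.png',cv2.resize(s['image'][110:260,215:345],None,fx=4,fy=4))
E
```

```text
time: 9.48
eef_pos: [0.5535, 0.0559, 0.1536]
tcp_rot: [[0.093, -0.996, 0.01], [-0.996, -0.093, 0.017], [-0.016, -0.012, -1.0]]
force: [5.3, 0.7, -2.6]
finger_gap: -0.0
time: 9.72
eef_pos: [0.5388, 0.0552, 0.1352]
tcp_rot: [[0.095, -0.995, 0.011], [-0.995, -0.094, 0.017], [-0.016, -0.013, -1.0]]
force: [2.1, -0.6, -0.0]
finger_gap: -0.0
```

View pics/d3.png

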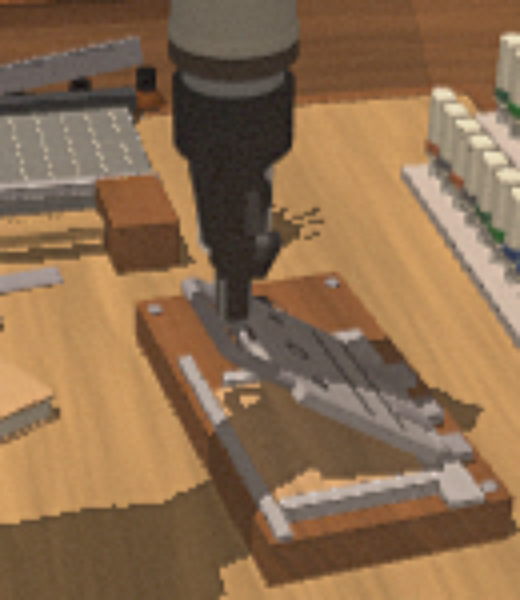

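The finger is inside the bow with the bar on its -x side, and the platen is at about 35°. Now I'll lift over the bar and press down from above.

```bash
python3 -m pendant '0 0 0.02 0 0 0; 0 0 0.045 0 0 0; -0.022 -0.002 0.045 0 0 0; -0.022 -0.002 0.03 0 0 0; -0.026 -0.002 0.012 0 0 0'
python3 -m pendant '-0.004 0 -0.015 0 0 0; -0.01 -0.001 -0.03 0 0 0; -0.015 -0.001 -0.045 0 0 0; -0.019 -0.002 -0.06 0 0 0; -0.022 -0.002 -0.075 0 0 0'
```

```text
time: 10.4
eef_pos: [0.5123, 0.0533, 0.1456]
tcp_rot: [[0.095, -0.995, 0.011], [-0.995, -0.094, 0.017], [-0.016, -0.012, -1.0]]
force: [-0.6, -0.7, -0.6]
finger_gap: -0.0
time: 11.02
eef_pos: [0.4902, 0.0512, 0.0696]
tcp_rot: [[0.095, -0.995, 0.011], [-0.995, -0.094, 0.017], [-0.016, -0.012, -1.0]]
force: [-0.4, -0.6, 1.8]
finger_gap: -0.0
```

```bash
python3 -m pendant '-0.001 0 -0.01 0 0 0; -0.002 0 -0.018 0 0 0'
python3 -m pendant '0 0 -0.006 0 0 0; 0 0 -0.012 0 0 0; 0 0 -0.012 0 0 0'
```

```text
time: 11.28
eef_pos: [0.4882, 0.0511, 0.0509]
tcp_rot: [[0.094, -0.995, 0.011], [-0.995, -0.094, 0.017], [-0.016, -0.012, -1.0]]
force: [-0.4, -0.9, 1.7]
finger_gap: -0.0
time: 11.65
eef_pos: [0.4885, 0.0511, 0.0417]
tcp_rot: [[0.095, -0.995, 0.011], [-0.995, -0.095, 0.013], [-0.012, -0.013, -1.0]]
force: [-13.4, -3.3, 39.4]
finger_gap: -0.0003
```

```bash
python3 -m pendant '0 0 0.03 0 0 0; 0 0 0.08 -0.75 0.6 0; 0.01 -0.05 0.14 -0.75 0.6 0; 0.02 -0.11 0.17 -0.75 0.6 0; 0.03 -0.17 0.17 -0.75 0.6 0' 0.45 40
python3 -m pendant '0.01 -0.06 0 0 0 0; 0.02 -0.12 0 0 0 0; 0.03 -0.18 0 0 0 0; 0.047 -0.231 0 0 0 0; 0.047 -0.231 0 0 0 0'
python3 - <<'E'
from h import *
from station import robot
o=robot.get_obs();s=robot.snapshot('wrist');s['obs']=o;pickle.dump(s,open('w4.pkl','wb'));w=s['image']
t=robot.snapshot('side')['image'];t2=robot.snapshot('scene');pickle.dump(t2,open('scene4.pkl','wb'))
c=np.zeros((580,800,3),np.uint8);c[:420,:560]=w;c[:330,565:800]=cv2.resize(t,None,fx=.0+2,fy=2)[300:630,460:695]
c[335:575,565:800]=cv2.resize(t2['image'][190:310,215:332],(235,240))
cv2.imwrite('pics/w4.png',c)
E
```

```text
time: 12.28
eef_pos: [0.5183, -0.1037, 0.2126]
tcp_rot: [[0.097, -0.995, 0.007], [-0.995, -0.097, -0.002], [0.003, -0.007, -1.0]]
force: [0.9, 0.1, -0.5]
finger_gap: 0.0472
time: 12.9
eef_pos: [0.5647, -0.3412, 0.2112]
tcp_rot: [[0.088, -0.996, 0.007], [-0.996, -0.088, -0.003], [0.004, -0.007, -1.0]]
force: [-0.5, 1.7, -0.6]
finger_gap: 0.047
```

View pics/w4.png

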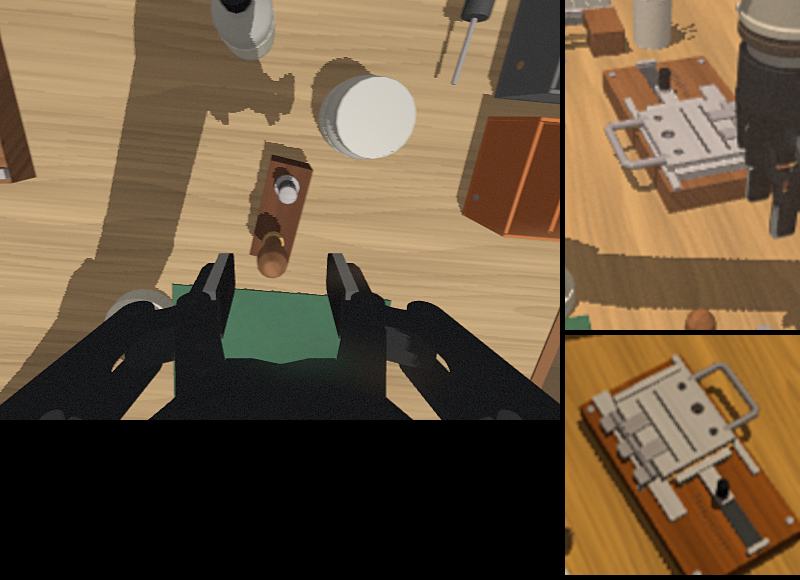

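The platen is flat. The pin's knob top is at (289,196), its collar at (287,187), and the fingertips' inner edges at (233,253) and (328,253). That puts the pin ahead of the tool in +x.

```bash
python3 - <<'E'
from h import *
s=wcam(pickle.load(open('w4.pkl','rb')));o=s['obs'];K=s['intrinsics'];print(K[0,0])
for u,v,z in[(289,196,.089),(287,187,.055),(272,270,.117),(367,117,.09)]:print(np.round(plane(s,u,v,z),4))
Z=K[0,0]*.047/95;pc=np.linalg.solve(K,[280.5,253,1])*Z;print('tip tool',s['T_tool_cam']@[*pc,1])
w=s['image'];g=cv2.cvtColor(w[160:225,250:320],cv2.COLOR_BGR2GRAY);sat=cv2.cvtColor(w[160:225,250:320],cv2.COLOR_BGR2HSV)[...,1]
m=((g>90)&(sat<60)).astype(np.uint8)
n,l,st,ce=cv2.connectedComponentsWithStats(m);print([(st[i],ce[i]+[250,160]) for i in range(1,n) if st[i][4]>30])
t=pickle.load(open('scene4.pkl','rb'));g=cv2.cvtColor(t['image'],cv2.COLOR_BGR2GRAY)[218:236,272:290]
m=(g<90).astype(np.uint8);n,l,st,ce=cv2.connectedComponentsWithStats(m)
for i in range(1,n):print(st[i],ce[i]+[272,218],plane(t,*(ce[i]+[272,218]),.054))
E
```

```text
305.5785563270035
[ 0.5681 -0.3488  0.089 ]
[ 0.5688 -0.3476  0.055 ]
[ 0.5047 -0.3386  0.117 ]
[ 0.6447 -0.4093  0.09  ]
tip tool [-5.97302117e-04 -1.00861146e-02 -1.70507388e-02  1.00000000e+00]
[(array([ 24,  15,  26,  29, 444], dtype=int32), array([287.40540541, 190.15765766]))]
[13  0  5  7 15] [287.26666667 219.93333333] [0.5347795  0.04719458 0.054     ]
[ 6  6  6  5 23] [280.39130435 226.2173913 ] [0.56279726 0.05782295 0.054     ]
```

```bash
python3 -m pendant '0.004 -0.007 -0.04 0 0 0; 0.004 -0.007 -0.09 0 0 0; 0.004 -0.007 -0.13 0 0 0; 0.004 -0.007 -0.155 0 0 0; 0.004 -0.007 -0.165 0 0 0'
python3 -m pendant '0 0 0 0 0 0; 0 0 0 0 0 0; 0 0 0 0 0 0; 0 0 0 0 0 0' 1 60
```

```text
time: 13.68
eef_pos: [0.5694, -0.339, 0.0465]
tcp_rot: [[0.1, -0.995, 0.006], [-0.995, -0.1, 0.0], [0.0, -0.006, -1.0]]
force: [-0.0, -0.2, -0.8]
finger_gap: 0.0467
time: 14.18
eef_pos: [0.5708, -0.3453, 0.0495]
tcp_rot: [[0.096, -0.995, 0.011], [-0.995, -0.096, -0.008], [0.009, -0.01, -1.0]]
force: [1.1, -9.1, 0.5]
finger_gap: 0.0166
```

```bash
python3 -m pendant '0 0 0.02 0 0 0; 0 0 0.05 0 0 0; 0 0 0.1 0 0 0; 0 0 0.14 0 0 0; 0 0 0.14 0 0 0'
python3 - <<'E'
from h import *
from station import robot
o=robot.get_obs();s=robot.snapshot('wrist');s['obs']=o;pickle.dump(s,open('w5.pkl','wb'));w=s['image']
t=robot.snapshot('side');pickle.dump(t,open('side5.pkl','wb'))
c=np.zeros((600,800,3),np.uint8);c[:420,:400]=w[:,80:480];c[:600,405:800]=cv2.resize(t['image'][200:350,280:378],(395,600))
cv2.imwrite('pics/w5.png',c)
E
```

```text
time: 14.8
eef_pos: [0.5744, -0.3454, 0.1963]
tcp_rot: [[0.097, -0.995, 0.02], [-0.995, -0.097, -0.013], [0.015, -0.018, -1.0]]
force: [-0.2, -0.5, -0.6]
finger_gap: 0.0162
```

View pics/w5.png

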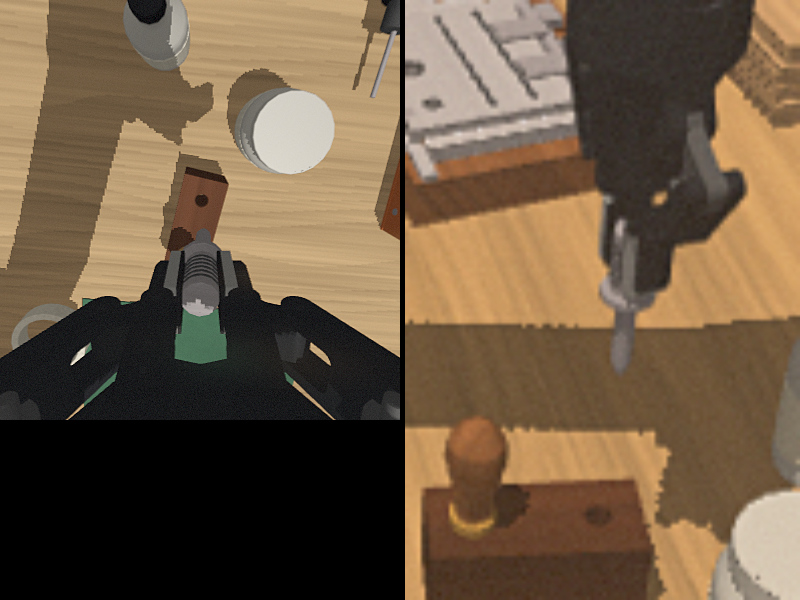

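The pin is held upright, collar just under the pads. Its tip is at (284,233) in the wrist picture and (333,293) in the side picture. The block hole is empty and the awl is undisturbed.

```bash
python3 - <<'E'
from h import *
s=wcam(pickle.load(open('w5.pkl','rb')));t=pickle.load(open('side5.pkl','rb'));o=s['obs']
for a,b in[((284,233),(333.3,292.7)),((282,243),(335.3,272.5))]:
  p=tri([ray(s,*a),ray(t,*b)]);print(p,o['tcp_rot'].T@(p-o['eef_pos']))
for z in(.145,.15,.155):print('tip wrist z',z,plane(s,284,233,z),'side',plane(t,333.3,292.7,z))
for z in(.23,.235,.24):print('top wrist',z,plane(s,279.5,303,z))
E
```

```text
[ 0.57152794 -0.34888784  0.14981886] [0.00253144 0.00407831 0.04649312]
[ 0.57749975 -0.34315357  0.19185284] [-0.00197348 -0.00318702  0.00451311]
tip wrist z 0.145 [ 0.56884089 -0.34860853  0.145     ] side [ 0.57422745 -0.34511627  0.145     ]
tip wrist z 0.15 [ 0.57072992 -0.34828884  0.15      ] side [ 0.5721157 -0.3499071  0.15     ]
tip wrist z 0.155 [ 0.57261895 -0.34796915  0.155     ] side [ 0.57000395 -0.35469792  0.155     ]
top wrist 0.23 [ 0.56664364 -0.34457852  0.23      ]
top wrist 0.235 [ 0.56993374 -0.34420146  0.235     ]
top wrist 0.24 [ 0.57322384 -0.34382441  0.24      ]
```

```bash
python3 -m pendant '0 0.05 0 0.6 0 0; 0 0.11 0 1.2 0 0; -0.002 0.17 0 1.2 0 0; -0.003 0.23 0 1.2 0 0; -0.004 0.29 0 1.2 0 0'|head -2
python3 -m pendant '-0.002 0.05 0 0 0 0; -0.003 0.09 0 0 0 0; -0.004 0.118 0 0 0 0; -0.004 0.118 -0.02 0 0 0; -0.004 0.118 -0.03 0 0 0'
python3 - <<'E'
from h import *
from station import robot
o=robot.get_obs();s=robot.snapshot('wrist');s['obs']=o;pickle.dump(s,open('w6.pkl','wb'))
t=robot.snapshot('side');pickle.dump(t,open('side6.pkl','wb'));t2=robot.snapshot('scene')
print(o['eef_pos'])
c=np.zeros((600,800,3),np.uint8);c[:420,:400]=s['image'][:,80:480];c[:400,405:800]=cv2.resize(t['image'][140:240,230:329],(395,400),interpolation=cv2.INTER_CUBIC)
c[405:600,405:600]=cv2.resize(t2['image'][190:288,230:328],(195,195))
cv2.imwrite('pics/w6.png',c)
E
```

```text
time: 15.52
eef_pos: [0.5662, -0.0531, 0.1906]
time: 16.15
eef_pos: [0.5608, 0.0634, 0.1582]
tcp_rot: [[0.096, -0.995, 0.008], [-0.995, -0.096, 0.01], [-0.009, -0.009, -1.0]]
force: [-0.9, -1.0, -1.2]
finger_gap: 0.016
[0.56083333 0.0634296  0.15822032]
```

View pics/w6.png

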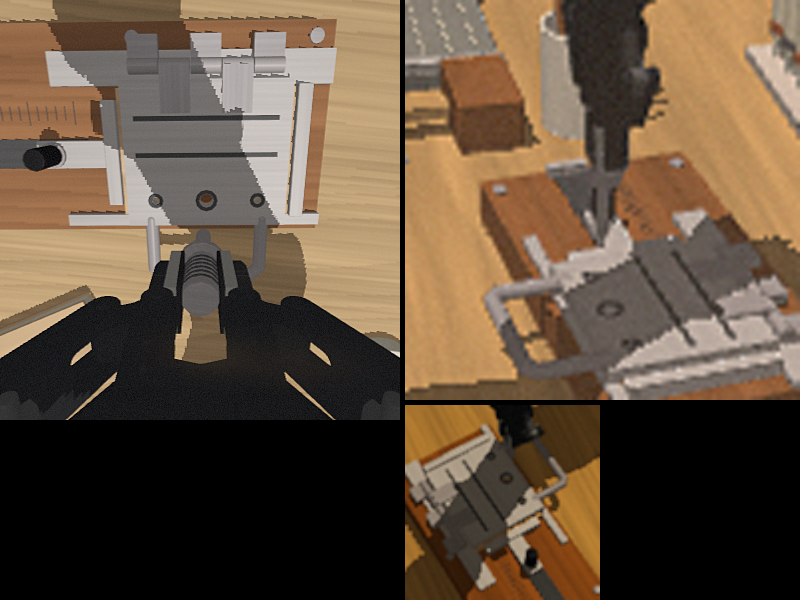

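The platen hole is at wrist (286,200), with the tip at (284,232). In the side view the hole is at (281,217) and the tip at (280,201).

```bash
python3 - <<'E'
from h import *
s=wcam(pickle.load(open('w6.pkl','rb')));t=pickle.load(open('side6.pkl','rb'));o=s['obs']
g=cv2.cvtColor(s['image'],cv2.COLOR_BGR2GRAY)
def blob(g,x,y,r,th):
    m=(g[y-r:y+r,x-r:x+r]<th).astype(np.uint8);n,l,st,ce=cv2.connectedComponentsWithStats(m)
    i=1+np.argmax(st[1:,4]);return ce[i]+[x-r,y-r],st[i]
print(g[190:212:2,276:298:2])
h=(286,200)
for nm,p in(('hole wrist',plane(s,*h,.054)),('hole side',plane(t,281.1,217.3,.054)),('hole tri',tri([ray(s,*h),ray(t,281.1,217.3)])),
 ('tip tri',tri([ray(s,284,233),ray(t,279.6,201.3)])),('tip w .112',plane(s,284,233,.112)),('tip side .112',plane(t,279.6,201.3,.112))):print(nm,np.round(p,4))
p=plane(s,284,233,.112)-o['eef_pos'];print('tip-TCP',p)
print(blob(g,286,200,14,60))
# bed corner check (fence end +x corner), drill holes midpoint
a,b=plane(s,235,201,.054),plane(s,337,200,.054);print((a+b)/2,b-a)
E
```

```text
[[110 111 112 113  77  40  81 108 115 111 112]
 [108 112  47  45  47  43  39  48  52 115 108]
 [112  35  38  49  69  59  64  66  37  46 115]
 [ 83  40  68  52  51  58  52  62  60  38  78]
 [ 57  40  75  61  60  58  57  49  74  40  55]
 [ 34  58  87  53  52  56  59  62  98  50  42]
 [ 52  38 101  95  74  73  87  95  90  40  63]
 [ 84  43  67  98  94  99  90  97  65  44  75]
 [105  43  42  62 100 101 101  70  43  51 112]
 [110 113  43  46  42  46  36  39  53 114 109]
 [107 109 108  89  60  35  61  92 111 109 107]]
hole wrist [0.5651 0.0606 0.054 ]
hole side [0.5654 0.0579 0.054 ]
hole tri [0.5653 0.0603 0.0527]
tip tri [0.5579 0.0603 0.108 ]
tip w .112 [0.5566 0.0616 0.112 ]
tip side .112 [0.5585 0.0515 0.112 ]
tip-TCP [-0.00420216 -0.00185108 -0.04622032]
(array([285.87387387, 199.43693694]), array([  4,   4,  21,  21, 222], dtype=int32))
[0.56461715 0.06064352 0.054     ] [ 0.00985508 -0.08928462  0.        ]
```

```bash
python3 -m pendant '0.008 -0.001 0 0 0 0; 0.008 -0.001 -0.02 0 0 0; 0.008 -0.001 -0.04 0 0 0; 0.008 -0.001 -0.04 0 0 0; 0.008 -0.001 -0.04 0 0 0'
python3 - <<'E'
from h import *
from station import robot
o=robot.get_obs();s=robot.snapshot('wrist');s['obs']=o;pickle.dump(s,open('w7.pkl','wb'));wcam(s)
q=s['intrinsics']@(s['R']@np.array([.5652,.0605,.054])+s['t']);print(o['eef_pos'],'hole px',q[:2]/q[2])
g=cv2.cvtColor(s['image'],cv2.COLOR_BGR2GRAY);m=(g[205:245,262:310]<75).astype(np.uint8)
n,l,st,ce=cv2.connectedComponentsWithStats(m)
for i in range(1,n):
  if st[i][4]>20:print(st[i],ce[i]+[262,205])
print(plane(s,284,233,o['eef_pos'][2]-.046))
np.set_printoptions(linewidth=200);print(g[206:246:2,264:306:2])
E
```

```text
time: 16.92
eef_pos: [0.5692, 0.0625, 0.119]
tcp_rot: [[0.095, -0.995, 0.008], [-0.995, -0.095, 0.011], [-0.01, -0.009, -1.0]]
force: [0.2, -0.0, -0.2]
finger_gap: 0.0157
[0.56923878 0.06253759 0.11895512] hole px [284.33319514 223.85156929]
[ 10   8  25  22 278] [284.1618705  221.78057554]
[0.56512614 0.0607517  0.07295512]
[[108 108 109 109 106 107 110 110 108 112 110 110 109 109 108 110 109 108 109 103 109]
 [109 111 110 110 111 110 106 108 106 109 110 107 110 112 109 110 111 108 109 111 110]
 [110 111 113 112 110 112 114 110 110 112 108 111 109 111 112 110 114 111 113 111 110]
 [108 111 112 110 112 115 112 114 116 114 116 113 116 115 113 111 109 112 111 112 114]
 [109 111 109 111 112 109 115  66  35  49  43  39  38  67 116 110 109 108 107 109 107]
 [109 111 111 110 113 113  46  45  42  42  56  45  43  38  49 116 107 110 111 109 110]
 [111 113 114 113 116  48  43  47  82  58  56  59  75  41  42  48 116 110 112 112 108]
 [108 112 107 110 106  42  57  75  58  58  58  62  57  64  44  43  85 110 106 109 107]
 [109 112 110 113  85  37  64  69  55  54  63  60  50  89  62  41  67 108 108
[... 267 characters left out ...]
10]
 [108 107 108 107 106  36  44  48  83  84  82  78  98  50  43  42 117 109 107 111 107]
 [111 112 107 109 114 111  48  88  85  82  81  83  87  44  40 109 112 112 112 112 112]
 [110 109 109 113 112 114 101  82  85  87  87  86  82  58 104 113 109 110 110 109 107]
 [110 108 107 109 106 108  82  82  81  86  88  87  82  86 110 110 108 110 108 109 106]
 [110 108 108 111 106 114  75  79  85  84  85  84  85  88 112 108 112 111 108 113 110]
 [110 112 110 113 110  98  81  84  84  83  83  83  86  88 114 108 109 110 108 111 111]
 [111 111 112 107  80  84  86  82  85  85  88  79  87  85  86 112 110 108 108 113 109]
 [109 109  92  82  91 102 100 103 104  96  95  99  95  85  83  77  99 105 109 110 108]]
```

```bash
python3 -m pendant '0 0 -0.01 0 0 0; 0 0 -0.018 0 0 0; 0 0 -0.024 0 0 0; 0 0 -0.028 0 0 0; 0 0 -0.032 0 0 0'
python3 - <<'E'
from station import robot
o=robot.get_obs();print(o['force'],o['moment'])
E
```

```text
time: 17.6
eef_pos: [0.5688, 0.0622, 0.0869]
tcp_rot: [[0.095, -0.995, 0.007], [-0.995, -0.095, 0.01], [-0.01, -0.008, -1.0]]
force: [-2.7, -0.8, 0.9]
finger_gap: 0.0159
[-2.73305001 -0.75903121  0.8762155 ] [-0.27305881  0.706082   -0.03427111]
```

```bash
python3 -m pendant '-0.001 0 -0.006 0 0 0; -0.001 0 -0.012 0 0 0; -0.001 0 -0.018 0 0 0'
python3 -m pendant '0 0 -0.005 0 0 0; 0 0 -0.009 0 0 0'
```

```text
time: 17.98
eef_pos: [0.5679, 0.062, 0.0685]
tcp_rot: [[0.095, -0.995, 0.007], [-0.995, -0.095, 0.01], [-0.01, -0.008, -1.0]]
force: [-0.7, -1.7, 0.3]
finger_gap: 0.0159
time: 18.23
eef_pos: [0.5678, 0.0619, 0.0591]
tcp_rot: [[0.095, -0.995, 0.007], [-0.995, -0.095, 0.01], [-0.009, -0.008, -1.0]]
force: [-1.0, -1.2, 0.7]
finger_gap: 0.0162
```

```bash
python3 -m pendant '0 0 -0.004 0 0 0; 0 0 -0.008 0 0 0; 0 0 -0.008 0 0 0; 0 0 -0.008 0 0 0'
```

```text
time: 18.73
eef_pos: [0.5681, 0.0612, 0.0525]
tcp_rot: [[0.095, -0.995, 0.007], [-0.995, -0.094, 0.008], [-0.007, -0.008, -1.0]]
force: [-6.5, -3.8, 12.7]
finger_gap: 0.016
```

```bash
python3 -m pendant '-0.001 -0.0005 -0.004 0 0 0; -0.001 -0.0005 -0.006 0 0 0; -0.001 -0.0005 -0.006 0 0 0; -0.001 -0.0005 -0.006 0 0 0' - 90
python3 - <<'E'
from h import *
from station import robot
j=np.load('jig.npy');c,n=np.cos(j[2]),np.sin(j[2]);R=np.array([[c,-n],[n,c]])
o=robot.get_obs();s=robot.snapshot('wrist');s['obs']=o;wcam(s);pickle.dump(s,open('w8.pkl','wb'))
t=robot.snapshot('side');pickle.dump(t,open('side8.pkl','wb'))
print(o['force'],o['eef_pos'])
# collar: light ring below pads; rows profile along pin
hsv=cv2.cvtColor(t['image'],cv2.COLOR_BGR2HSV)
for X in([.5652,.0605,.054],[.5652,.0605,.059],[.5652,.0605,.093]):
  for nm,q in(('w',s),('d',t)):
    p=q['intrinsics']@(q['R']@np.array(X)+q['t']);print(nm,X[2],np.round(p[:2]/p[2],1),end=' ')
  print()
g=cv2.cvtColor(s['image'],cv2.COLOR_BGR2GRAY);np.set_printoptions(linewidth=220);print(g[226:320:4,262:308:3])
E
```

```text
time: 19.23
eef_pos: [0.5684, 0.0611, 0.0523]
tcp_rot: [[0.095, -0.995, 0.011], [-0.995, -0.095, 0.004], [-0.003, -0.011, -1.0]]
force: [-18.3, -5.9, 49.5]
finger_gap: 0.0159
[-18.34460453  -5.86891272  49.47033568] [0.56838723 0.06114053 0.05233957]
w 0.054 [282.2 262.7] d 0.054 [280.8 216.8] 
w 0.059 [282.2 267. ] d 0.059 [280.9 215.3] 
w 0.093 [282.3 303.9] d 0.093 [281.1 205.2] 
[[118 122 121 119 119 117 117 121 119 119 122 121 120 120 122 120]
 [120 119 119 121 121 118 120 121 121 120 122 120 118 120 122 119]
 [119 118 118 121 119 117 122 120 121 118 120 119 121 120 120 117]
 [121 116 117 119 116 116 117 117 116 118 117 116 116 118 115 115]
 [114 119 118 113  86  87  88  89  88  97 120 120 119 118 119 115]
 [119 117  93 107 106 103 105 103 101 107  87  90 123 117 123 122]
 [ 74  95 105 106 105 105 105 102 104 100 103 106  70 112 108 109]
 [ 19  69 103 105  88  88  92  90  91  90 102 101  22  99  95  98]
 [ 24  60  94  63  69  88  97  98  62  45  97 100  19 104  97  98]
 [ 19  45  70  51  89  96  79  86  96  60  82  62  24  74  97  97]
 [ 27  28  84  57 100  77  62  68  98  85  6
[... 194 characters left out ...]
  82  45  72  25  23 104  96]
 [ 24  57  94  91  91  95  92  94  88  95  90  59  22  29  86  98]
 [ 41  93  90 107 111 106 106 106 108 113  95  93  47  30  61  94]
 [ 46 105 107 111 109 108 106 106 103 109 105 104  89  38  72 113]
 [ 60 102 105 103 102 103 106 105 101 103 103 104  98  32  75  38]
 [ 58 100 103 102 102 100 101 105 101 104 103 103 100  33  36  32]
 [ 59 106 102 104 103 106 105 107 108 106 105 107  98  32  31  33]
 [ 49 104 106  98 101  99 102 103 105 104 103 101  80  32  30  30]
 [ 21 147 104 107 104 108 104 103 103 105 103 103  15  35  36  27]
 [ 27 186 186 102  99 103 105 105 106 106 101 104  16  34  21  22]
 [ 62 187 183 184 188 104 109 109 107 107 106 107  53  33  34  25]]
```

```bash
python3 -m pendant '0 0 -0.003 0 0 0; 0 0 -0.003 0 0 0; 0 0 -0.003 0 0 0; 0 0 -0.003 0 0 0'
python3 - <<'E'
from h import *
from station import robot
s=pickle.load(open('w8.pkl','rb'));sj=robot.snapshot('scene')
j=np.load('jig.npy');c,n=np.cos(j[2]),np.sin(j[2]);R=np.array([[c,-n],[n,c]])
# black slide knob in wrist + scene view
def knob(q,X):
  p=q['intrinsics']@(q['R']@np.array(X)+q['t']);u,v=(p[:2]/p[2]).astype(int);r=9
  g=cv2.cvtColor(q['image'],cv2.COLOR_BGR2GRAY)[v-r:v+r,u-r:u+r];m=(g<30).astype(np.uint8)
  nn,l,st,ce=cv2.connectedComponentsWithStats(m);i=1+np.argmax(st[1:,4]);return st[i],ce[i]+[u-r,v-r]
st,ce=knob(sj,[.589,.198,.065]);p=plane(sj,*ce,.063);print(st,p,R.T@(p[:2]-j[:2]))
o=robot.get_obs();print(o['force'],o['eef_pos'],o['time'])
E
```

```text
time: 19.82
eef_pos: [0.5683, 0.0612, 0.0525]
tcp_rot: [[0.095, -0.995, 0.011], [-0.995, -0.095, 0.001], [-0.0, -0.011, -1.0]]
force: [-12.4, -4.3, 29.6]
finger_gap: 0.0156
[ 6  5  7 10 44] [0.58883579 0.19568882 0.063     ] [-0.00554248  0.13408315]
[-12.48218748  -4.31944571  29.44580019] [0.5683179  0.06116746 0.05250453] 19.875
```

```bash
python3 -c "
from station import robot
print(robot.hand_in());o=robot.get_obs();print(o['time'],o['force'],o['eef_pos'])"
```

```text
the job is handed in; nothing more can be done
None
the job is handed in; nothing more can be done
```

The job is handed in: slide home, platen flat, and the register pin seated and still gripped under about 29 N of downward push. The run took about 20 s of the 72 s allowed.

- **Slide and cover:** I pushed the slide until the force rose from about 3 to 19 N at the stop. The bar had moved 54.5 mm, and the cover hole measured about 1 mm from the bed hole along the slide, within the 2 mm calibration. A last scene image still put the slide knob at home.
- **Platen:** I folded it by its handle and pressed it flat until the force reached 39 N, close to the 40 N limit for the arm and gripper's body; the fingertips made that contact. The pictures show it lying flat.
- **Pin:** It went in with under 3 N of resistance and then stopped hard at the expected seated height, moving only 0.2 mm more at a brief 49 N. I then eased the push back. The wrist image agrees with the collar sitting on the platen. I did not measure the collar-to-platen and platen-to-cover forces separately.
- **Sideways load:** About 12 N of sideways force remained on the tool at the end.

**What disagreed:** the shut fingertips turned out to be about 12 mm behind the TCP, not 22 mm ahead as stated. My first slide push therefore passed over the knob without moving anything. I corrected the offset from the pictures and later by contact.

I saw no bystander moved, but I did not re-measure them all at the end.

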